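# Zero the burrs of a coffee grinder and back its collar off six clicks

## Robot

A 7-joint arm with a two-finger parallel gripper is mounted at the origin on a cart in front of the work surface, level with it; the furniture and walls round the work are solid. World frame = base frame: x ahead of the robot, y to its left, z up, the work surface at z = 0. Lengths are in m, angles in rad, forces in N, time in s.
With the tool pointing down it reaches from about 0.4 to 0.9 m from the base axis. Payload 5.5 kg.
Tool frame: the origin (TCP) lies midway between the tips of the shut fingers; the grasp point (between the pads) lies 19 mm behind it (manip.grip_depth is the distance from the TCP to the grasp point, in m); z points along the fingers, y is the line along which they close (so a half turn about z gives the same grasp; the last joint's range is limited). The gripper opens to 92 mm and grips with 3 to 60 N. Pads are 19 mm wide; open, the fingers measure 130 mm over their backs; the gripper's body (75 mm by 190 mm) begins 47 mm behind the grasp point.
Start: joints at [-0.915, 0.501, -0.427, 1.55, 0.221, 1.138, -0.21], TCP at [0.249, 0.601, 0.227] pointing down, gripper open.
Joint ranges: [-2.88, 2.88], [-0.31, 2.03], [-1.54, 1.56], [0.2, 2.42], [-1.41, 4.55], [0.19, 2.02], [-2.57, 2.57]. Speed limits (rad/s): [2.57, 2.57, 3.14, 3.14, 3.14, 3.14, 3.14].

## Interface

Orientations are given as a unit quaternion [x, y, z, w].
In Python, from bench import manip, effector, viewer gives the robot as it stands. Calls block until the motion is done:
- manip.move_pose(position, orientation): joint-space move of the TCP to a pose.
- manip.servo_line(position, ori=None, vel=0.15): straight line of the TCP; ori=None keeps the orientation; vel is the mean speed in m/s.
- manip.movej(angles): joint-space move.
- effector.open_jaws() and effector.close(f_grip=None): open the fingers fully, or close them until they stop; f_grip is the grip in N (None keeps the last).
- manip.sleep(seconds).
- manip.solve_ik(position, orientation): joint angles nearest the present ones, or None.
- viewer.get_image(name): name is "side" or "top" or "wrist"; returns the picture (480x640x3 uint8, red, green, blue); there is no depth.
- viewer.get_calibration(name): a dict with "vfov" (degrees; the focal length in pixels is half the picture's height over the tangent of half this angle, whatever the lens; pixels are square), "cx", "cy" (the principal point, pixels), "eye" and "attitude" of the camera in the world. Camera axes: x right, y down, z forward; pixel columns grow to the right and rows downward; lengths in m; the calibration is good to about 2 mm. A picture is of the moment at which its call begins: read the wrist's pose just before it. get_calibration takes no time and is no camera call; for the wrist camera it gives the pose at the moment of the call.
A pose or a line that the arm cannot do raises manip.PlanningError and nothing moves.
- manip.hand_in(): hands the job in; it is judged then, once.
Readings, each from a call of its own:
- manip.current_clock(): time.
- manip.current_q(): joint angles.
- manip.current_joint_velocities(): joint speeds.
- manip.current_tau(): joint torques, N m.
- manip.current_tool_pos(): TCP position.
- manip.current_tcp_rot(): TCP orientation.
- manip.current_force(): force on the tool from outside, world axes, zero at the start.
- manip.current_wrist_torque(): the same for the moment, N m.
- manip.current_finger_gap(): finger opening in m.
- manip.current_gripper_force(): force on a finger pad.
Only numpy, scipy, OpenCV 4.12 (cv2) and the standard library are available. Lean on these libraries where they do the work, as an engineer would, in place of code of your own. Each camera call takes 0.05 s, during which the arm holds its last target. There are 200 camera calls.

## Task

The grinder unit on the bench has been cleaned and its burrs must be set again. Turn the fluted collar on top clockwise (seen from above), gently, until you feel the burrs touch and it goes no further; do not force it. Then turn it back exactly six clicks, push the lock lever over towards the chute side until its nose sits fully home between the collar's teeth, and leave the other things on the bench where they are.

Things in the scene. Friction and masses are not known exactly. Their poses are not given: they have to be found in the camera images.
- grinder: Coffee grinder unit without its shell, fixed to the bench, 147 mm tall: dark foot 150 x 130 x 12 mm, dark motor can, pale cast burr chamber (deck 116 mm across) with a short chute sloping down at the front, collar on top. Origin: centre of the foot's underside, below the collar's axis; x points to the back, away from the chute, y to the lock lever's side, z up.
- collar_grip (a point): Point on the collar's upright axis, 136 mm above the bench, where to grip it from above. The collar's pale fluted grip is a cylinder 54 mm in diameter, 112 to 147 mm above the bench. The point is fixed to the grinder: it does not show how far the collar is turned. Clockwise from above closes the burrs, 0.3 mm a click; the opening way is free for at least ten clicks from the touch.
- tooth_ring (a point): Centre of the top face (108 mm above the bench) of the brass toothed ring, 84 mm across, that turns with the collar; a step 63 mm across, 4 mm high, lies on it. Fingers stay above it; all else within 60 mm of the axis is as low (chute, deck, roller housing: 111 mm at most). It has 18 round teeth: one click is 20 degrees. What the lock nose enters is the gap between two teeth.
- click_roller (a point): Spring roller on the -y side that clicks from gap to gap of the toothed ring and holds the collar there: 0.15 to 0.25 N m to pass a tooth; a collar let go between clicks snaps to the nearest gap. Let go at the burrs' touch, it rests against the touch or falls back into the gap just passed; the six clicks (120 degrees) count from there, and it may be let go and regripped on the way.
- burr_carrier: Upper burr carrier, dark steel hub in the throat of the collar, moved up and down by the collar's thread, not turned. Origin: centre of its cutting face (underside). Its height above lower_burr is the clearance: 0 where the burrs touch, 0.3 mm more a click; too fine for the measured positions. At the start it is one to six clicks (less than 130 degrees of collar) from touching.
- lower_burr: Lower burr, 32 mm across, hidden in the chamber. Origin: centre of its cutting face (top). Its seat height differs from start to start by up to 1.5 mm, so the touch must be felt: there the collar stops hard, at any angle between two clicks. 0.4 to 0.6 N m on the collar shows it clearly; over about 0.9 N m pushes this burr down off its seat, which spoils the job.
- lock_post (a point): Point in the upright steel post of the lock lever, 128 mm above the bench; the post is 10 mm in diameter (12 mm at its head) and reaches from 107 to 142 mm above the bench, with free space round it. At the start it is at about x = 29, y = 106 mm in the grinder's axes. It goes home by 26 mm along the grinder's -x; shut fingers can push it, or it can be pinched.
- lock_pivot (a point): Upright pivot of the lock lever (dark bell crank, arm top 107 mm above the bench), 62 mm from the post. The lever turns anticlockwise from above as it goes home; its short arm then swings its nose into the toothed ring.
- lock (a joint): Angle of the lock lever: 0 to 0.06 at the start (open), 0.42 at its end stop, fully home with the nose between two teeth. About 1 N at the post moves it and it stays where it is left. If the collar does not rest in a click the nose meets a tooth and the lever stops half-way.
- cleaning_brush: Bystander: black brush, 173 x 19 x 17 mm, lying left of the grinder beyond the lever. Origin: centre of its underside.
- tape_roll: Bystander: small white and blue roll of sealing tape, 52 mm across, 12 mm high, at the front right of the grinder. Origin: centre of its underside.
- loose_nut: Bystander: brass nut, 22 mm, behind the grinder to the right. Origin: centre of its underside.
Not all that is in view belongs to the job. Of the things that look like the grinder, the largest one is meant.

How it is judged:
On the way, in this order (a step that is already met when the one before it is completed fails the run):
1. the collar is closed until the two burrs touch (z of burr_carrier in the frame of lower_burr below 6e-05 m), for 0.1 s.
2. the collar is turned back six clicks from there (z of burr_carrier in the frame of lower_burr between 0.001575 and 0.002025 m), for 0.3 s.
At the end, for the whole second after the job is handed in: The burrs stand six clicks apart (1.8 mm, within three quarters of a click, as the touch may lie between two clicks) and the lock lever is home between the collar's teeth (0.36 rad or more of 0.42) (all of step 2 and value of joint lock above 0.36 rad).
It fails at once if the collar is forced so that the lower burr is pushed off its seat (distance of lower_burr from where it was at the start of the episode above 0.0003 m).
It fails at once if a bystander (brush, tape roll, nut) is moved (distance of any of cleaning_brush, tape_roll, loose_nut from where it was at the start of the episode above 0.03 m).
It also fails if it takes over 69 s, if anything falls off the work surface, if the arm or the gripper's body presses on something with over 40 N, if the wrist force passes 120 N, or if a joint passes its speed limit or range.

## Working session

There is one attempt and no reset: what is moved stays moved. The work goes in short steps, each a Python script; the robot and the scene stay as the last script left them, time stands still between calls to the robot, and variables do not carry over. Pictures are saved under pics/ and viewed, at most 10 in all, crops included, and the job is handed in when it is done.

```bash
mkdir -p pics; ls; python3 - <<'E'
from bench import manip, effector, viewer
import cv2
for n in ["side","top","wrist"]:
    print(n,viewer.get_calibration(n))
    cv2.imwrite(f"pics/{n}0.png",viewer.get_image(n)[:,:,::-1])
print(manip.current_clock(),manip.current_tool_pos(),manip.current_tcp_rot(),manip.grip_depth)
E
```

```text
pics
side {'vfov': 54.4771497459168, 'cx': 317.1986554148078, 'cy': 242.87604922409395, 'eye': array([ 0.46829504, -0.64608377,  0.7059625 ]), 'attitude': array([ 0.90514059, -0.08059644,  0.03370888, -0.41603898])}
top {'vfov': 47.53382777682146, 'cx': 324.75362220720245, 'cy': 240.28553487707785, 'eye': array([0.46714612, 0.03967398, 0.95191016]), 'attitude': array([-0.70399038,  0.70829724, -0.04623866,  0.02396968])}
wrist {'vfov': 69.31061462973341, 'cx': 314.8731927671644, 'cy': 240.46342578532122, 'eye': array([0.17521672, 0.63130242, 0.38399446]), 'attitude': array([0.82236442, 0.54922173, 0.0821094 , 0.12381561])}
0.15 [0.24862655 0.59998182 0.22591008] [ 1.95126926e-01  9.80777699e-01 -7.44593659e-04 -1.82681515e-04] 0.0188
```

View pics/top0.png

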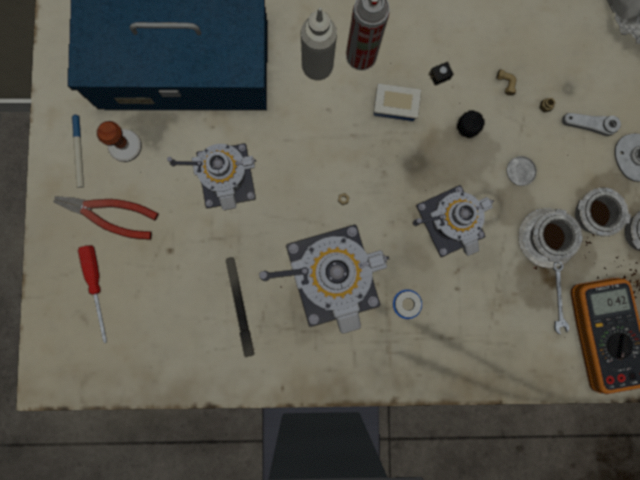

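View pics/side0.png

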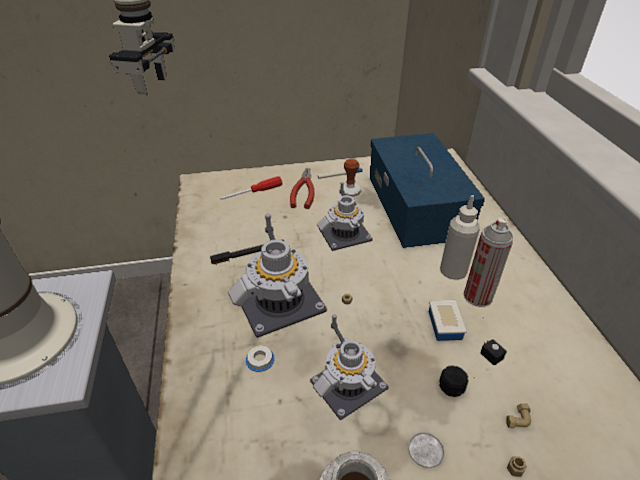

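The three candidates in the top view are at (337,271), (220,168) and (461,213). The one at (337,271) is clearly the largest, and the brush, tape and nut are placed round it as described. I'll confirm it in an enlarged crop.

```bash
python3 - <<'E'
import cv2
a=cv2.imread("pics/top0.png")[215:340,245:405]
cv2.imwrite("pics/crop1.png",cv2.resize(a,None,fx=4.8,fy=4.8,interpolation=cv2.INTER_CUBIC))
E
```

```text
(no output)
```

View pics/crop1.png

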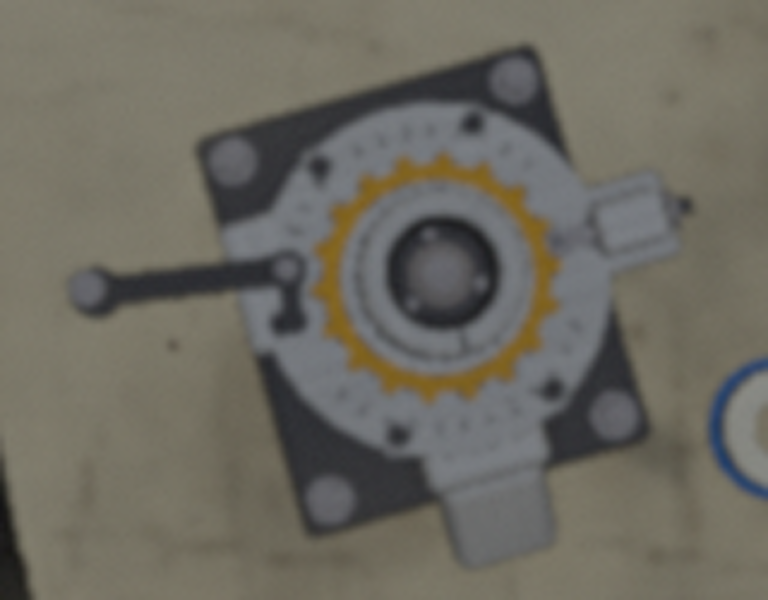

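The crop confirms it: toothed ring centre at (438,277), post head at (91,290), pivot at (287,268), chute at the lower right of centre.

```bash
cat > h.py <<'E'
import numpy as np
from scipy.spatial.transform import Rotation as R
def ray(c,u,v):
    f=240/np.tan(np.radians(c["vfov"]/2))
    d=R.from_quat(c["attitude"]).apply([(u-c["cx"])/f,(v-c["cy"])/f,1])
    return np.array(c["eye"]),d
def at_z(c,u,v,z):
    e,d=ray(c,u,v); return e+d*(z-e[2])/d[2]
def down(yaw):  # tool z down, tool y (closing line) at world angle yaw
    y=np.array([np.cos(yaw),np.sin(yaw),0]); z=np.array([0,0,-1.]); 
    return R.from_matrix(np.c_[np.cross(y,z),y,z]).as_quat()
E
python3 - <<'E'
from h import *
from bench import manip, viewer
c=viewer.get_calibration("top")
P=lambda x,y,z: at_z(c,245+(x+.5)/4.8-.5,215+(y+.5)/4.8-.5,z)
F=[P(*p,.012) for p in [(200,145),(533,45),(648,435),(312,535)]]
print("foot",np.mean(F,0),[np.linalg.norm(F[i]-F[i-1]) for i in range(4)])
fx=(F[0]+F[1]-F[2]-F[3]); yaw=np.arctan2(fx[1],fx[0]); print("yaw",yaw)
print("ring",P(438,277,.108),"deck throat")
po=P(91,290,.142); ax=P(438,277,.108);pi=P(287,268,.107)
print("post",po,"pivot",pi,np.linalg.norm((po-pi)[:2]))
for n,p in (("post",po),("pivot",pi)):
    print(n,"local",R.from_euler('z',-yaw).apply(p-ax))
s=viewer.get_calibration("side")
for u,v in [(278,246),(268,217)]:print(at_z(s,u,v,.147),at_z(s,u,v,.142))
ax2=np.array([ax[0],ax[1],0])
for k in range(-180,181,20):
    q=manip.solve_ik([ax[0],ax[1],.30],down(np.radians(k)))
    q2=manip.solve_ik([ax[0],ax[1],.125],down(np.radians(k)))
    print(k,None if q is None else q[-1].round(2),None if q2 is None else np.round(q2,2))
E
```

```text
foot [ 0.50106283 -0.00381948  0.012     ] [np.float64(0.1448828451428191), np.float64(0.12590373423532028), np.float64(0.14632812250092314), np.float64(0.1252403175648402)]
yaw 0.2748924992904654
ring [ 0.50127227 -0.00408792  0.108     ] deck throat
post [0.49657708 0.10479105 0.142     ] pivot [0.50452428 0.04459512 0.107     ] 0.06071826637930883
post local [0.02503558 0.10606551 0.034     ]
pivot local [ 0.0163446   0.04597246 -0.001     ]
[ 5.06205763e-01 -2.94494373e-04  1.47000000e-01] [0.50654488 0.00548218 0.142     ]
[0.49649028 0.0899182  0.147     ] [0.49674249 0.09650184 0.142     ]
-180 None [-1.01  0.82  1.36  2.05 -0.92  1.1  -2.35]
-160 -2.44 [-1.01  0.82  1.36  2.05 -0.92  1.1  -2.  ]
-140 -2.09 [-0.91  0.61  1.13  2.04 -0.7   0.94 -1.84]
-120 -1.9 [-0.77  0.49  0.91  2.04 -0.51  0.85 -1.67]
-100 -1.75 [-0.32  0.35  0.33  2.03 -0.16  0.78 -1.65]
-80 -1.41 [-0.25  0.35  0.25  2.03 -0.12  0.78 -1.33]
-60 -1.07 [-0.22  0.34  0.2   2.03 -0.1   0.78 -1.  ]
-40 -0.72 [-0.18  0.34  0.16  2.02 -0.08  0.78 -0.67]
-20 -0.38 [-0.15  0.34  0.12  2.02 -0.06  0.78 -0.34]
0 -0.03 [-0.11  0.34  0.07  2.02 -0.03  0.78 -0.01]
20 0.31 [-0.07  0.34  0.03  2.02 -0.01  0.78  0.31]
40 0.66 [-0.02  0.34 -0.03  2.02  0.01  0.78  0.64]
60 1.0 [ 0.03  0.34 -0.09  2.02  0.04  0.78  0.96]
80 1.34 [ 0.07  0.35 -0.14  2.02  0.07  0.78  1.29]
100 1.69 [ 0.12  0.35 -0.19  2.01  0.09  0.79  1.62]
120 2.03 [ 0.16  0.35 -0.25  2.01  0.12  0.79  1.94]
140 2.37 [ 0.23  0.36 -0.32  2.01  0.16  0.79  2.26]
160 2.4 [ 0.29  0.37 -0.4   2.01  0.2   0.8   2.57]
180 None [-1.01  0.82  1.36  2.05 -0.92  1.1  -2.35]
```

```bash
python3 - <<'E'
from h import *
from bench import manip, viewer, effector
import cv2
manip.move_pose([.501,-.004,.26],down(np.radians(60)))
print(manip.current_clock(),manip.current_tool_pos(),manip.current_q().round(3))
c=viewer.get_calibration("wrist"); print(c)
cv2.imwrite("pics/w1.png",viewer.get_image("wrist")[:,:,::-1])
np.save("w1.npy",c,allow_pickle=True)
t0=manip.current_clock(); print(manip.current_force(),manip.current_wrist_torque())
E
```

```text
2.4833 [ 0.50114909 -0.00277181  0.25994993] [-0.02   0.17  -0.032  1.89   0.006  1.082  0.996]
{'vfov': 69.31061462973341, 'cx': 314.8731927671644, 'cy': 240.46342578532122, 'eye': array([0.43220081, 0.03755974, 0.41816022]), 'attitude': array([0.85611687, 0.49500485, 0.07471227, 0.12826607])}
[ 0.45810857 -0.49275596  0.78758032] [-0.05619761  0.00843271  0.00238096]
```

View pics/w1.png

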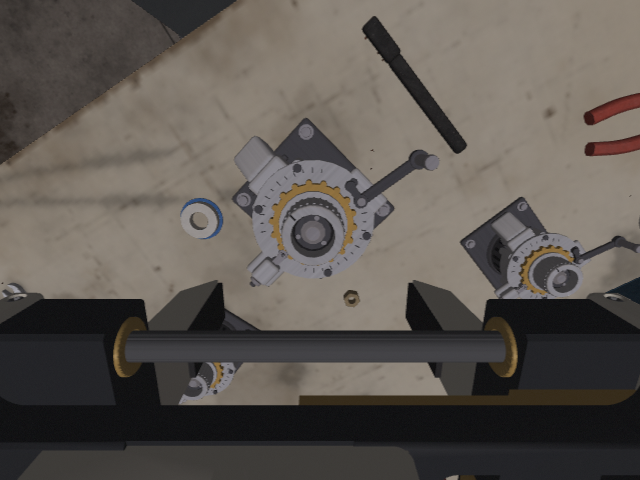

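Collar rim is centred at about (314,232), the ring at (314,221) and the post head at (428,161).

```bash
python3 - <<'E'
from h import *
c=np.load("w1.npy",allow_pickle=True).item()
print(at_z(c,314,232,.147),at_z(c,314,221,.108),at_z(c,428,161,.142),at_z(c,361,202,.107))
import cv2
a=cv2.imread("pics/w1.png")[120:300,220:460]
cv2.imwrite("pics/w1c.png",cv2.resize(a,None,fx=3.33,fy=3.33,interpolation=cv2.INTER_CUBIC))
E
```

```text
[ 0.49793217 -0.0007895   0.147     ] [ 0.49829506 -0.00106459  0.108     ] [0.4937139  0.10396487 0.142     ] [0.50442398 0.04459568 0.107     ]
```

View pics/w1c.png

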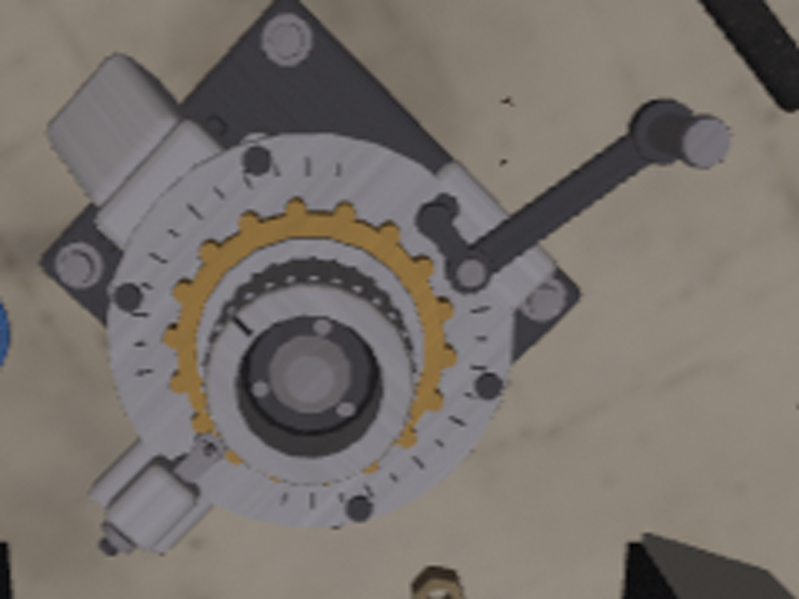

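```bash
python3 - <<'E'
from h import *
from bench import manip, viewer, effector
np.set_printoptions(precision=4,suppress=True)
c=np.load("w1.npy",allow_pickle=True).item()
print(at_z(c,313,234.4,.147),at_z(c,431.7,162.3,.142))
def rd(s): print(s,manip.current_clock(),manip.current_tool_pos(),manip.current_force(),manip.current_wrist_torque(),manip.current_finger_gap(),manip.current_gripper_force())
rd("above")
q=manip.current_q()
manip.servo_line([.4997,-.0025,.119],down(np.radians(60)),vel=.12); rd("down")
manip.sleep(.2);rd("settled")
effector.close(3); rd("closed3"); manip.sleep(.2); rd("s")
E
```

```text
[ 0.4993 -0.0025  0.147 ] [0.4961 0.1061 0.142 ]
above 2.5333 [ 0.5011 -0.0028  0.2599] [ 0.4581 -0.4928  0.7876] [-0.0562  0.0084  0.0024] 0.09181122433240393 0.0
down 3.8583 [ 0.5004 -0.0025  0.1197] [ 0.1046 -0.824  -0.8106] [-0.0296  0.0026 -0.0395] 0.09196215084901087 0.0
settled 4.0583 [ 0.5002 -0.0025  0.1196] [-0.2075  0.3481  0.4509] [ 0.0149 -0.0049  0.0139] 0.09173503762217228 0.0
closed3 4.775 [ 0.499  -0.0036  0.1189] [-2.7991 -4.6065  0.5989] [-0.9424  0.569  -0.0081] 0.053927226589266256 2.999580418691039
s 4.975 [ 0.499  -0.0036  0.1189] [-2.7345 -4.1347  2.7798] [-1.0992  0.6749 -0.0033] 0.053605038252318965 3.000062545761466
```

```bash
python3 - <<'E'
from h import *
from bench import manip, viewer, effector
np.set_printoptions(precision=4,suppress=True)
def rd(s): print(s,round(manip.current_clock(),2),manip.current_tool_pos(),manip.current_force(),manip.current_wrist_torque(),manip.current_finger_gap(),manip.current_gripper_force(),manip.current_q())
effector.open_jaws()
manip.move_pose([.499,-.0036,.119],down(np.radians(-30))); rd("rot")
effector.close(3); manip.sleep(.2); rd("closed")
p=manip.current_tool_pos()
effector.open_jaws()
manip.move_pose([p[0],p[1],.119],down(np.radians(60))); manip.sleep(.2); rd("back")
effector.close(30); manip.sleep(.2); rd("grip")
E
```

```text
rot 7.05 [ 0.499  -0.0035  0.119 ] [-0.8146 -1.079   0.0171] [-0.0988  0.0783 -0.0116] 0.09176637316374205 0.0 [-0.2946  0.3568  0.2942  2.037  -0.1465  0.7673 -0.4344]
closed 7.97 [ 0.5003 -0.0043  0.1192] [ 5.3763 -2.9908 -3.748 ] [-0.6073 -0.8347  0.0134] 0.05443845243533909 2.999747176654637 [-0.2944  0.3571  0.2953  2.036  -0.1461  0.7657 -0.4354]
back 10.24 [ 0.5002 -0.0043  0.119 ] [ 0.3483 -0.0049 -0.6955] [0.009  0.0193 0.0055] 0.09207603533826793 0.0 [-0.0118  0.3498 -0.0396  2.0246  0.0196  0.7677  0.9839]
grip 11.13 [ 0.5002 -0.0044  0.119 ] [-0.3211  0.1704  0.5597] [-0.1204  0.0417 -0.0379] 0.05336061616489329 30.00003308057785 [-0.0112  0.3497 -0.0399  2.0246  0.0197  0.7677  0.9843]
```

```bash
python3 - <<'E'
from h import *
from bench import manip, viewer, effector
effector.close(18)
q=np.array(manip.current_q()); tgt=q[6]
for i in range(8):
    tgt-=np.radians(1); q[6]=tgt; manip.movej(q)
    a=manip.current_q()[6]
    print(round(manip.current_clock(),3),round(tgt,4),round(a-tgt,4),manip.current_wrist_torque().round(3),round(manip.current_gripper_force(),1))
np.save("q.npy",q)
E
```

```text
11.6 0.9668 0.0002 [-0.131 -0.008  0.208] 18.0
11.85 0.9494 0.0001 [-0.045 -0.038  0.156] 18.0
12.1 0.9319 0.0001 [-0.014 -0.051  0.138] 18.0
12.35 0.9145 0.0 [0.012 0.013 0.082] 18.0
12.6 0.897 0.0001 [-0.067 -0.073  0.066] 18.0
12.85 0.8796 0.0 [-0.017 -0.104  0.085] 18.0
13.1 0.8621 0.0001 [-0.017 -0.135  0.105] 18.0
13.35 0.8447 0.0001 [ 0.009 -0.072  0.004] 18.0
```

```bash
python3 - <<'E'
from h import *
from bench import manip, viewer, effector
effector.close(15)
q=np.load("q.npy"); t0=0.9843; hi=0; out=[]
while manip.current_clock()<33 and t0-q[6]<np.radians(140):
    q[6]-=np.radians(2 if hi==0 else .4); manip.movej(q)
    t=manip.current_wrist_torque()[2]
    out.append((round(np.degrees(t0-q[6]),1),round(float(t),2)))
    if t>.28: hi+=1
    else: hi=0
    if t>.45 or hi>=8: break
print(*out); print(manip.current_clock(),manip.current_q()[6],manip.current_force(),manip.current_wrist_torque())
np.save("q.npy",q)
E
```

```text
(np.float64(10.0), -0.06) (np.float64(12.0), -0.09) (np.float64(14.0), -0.07) (np.float64(16.0), -0.2) (np.float64(18.0), -0.25) (np.float64(20.0), 0.02) (np.float64(22.0), 0.22) (np.float64(24.0), 0.11) (np.float64(26.0), 0.31) (np.float64(26.4), 0.51)
16.0667 0.5242125543090589 [ 0.68102315  0.08406789 -0.23433517] [ 0.09692638 -0.16812033  0.51454588]
```

```bash
python3 - <<'E'
from h import *
from bench import manip, viewer, effector
manip.sleep(.15)
q=np.load("q.npy"); g=0.9843-np.radians(20)
def T(s): print(s,round(manip.current_clock(),2),manip.current_q()[6].round(4),manip.current_wrist_torque().round(3),manip.current_force().round(2),manip.current_finger_gap().round(4))
T("touch"); q[6]=g; manip.movej(q); T("gap")
effector.open_jaws(); T("open")
q[6]=g-np.radians(65); manip.movej(q)
effector.close(25); manip.sleep(.1); T("regrip")
for k in range(1,7):
    q[6]+=np.radians(10); manip.movej(q); T("half")
    q[6]+=np.radians(10); manip.movej(q); T(k)
np.save("q.npy",q)
E
```

```text
Traceback (most recent call last):
AttributeError: 'float' object has no attribute 'round'
```

```bash
python3 - <<'E'
from h import *
from bench import manip, viewer, effector
q=np.load("q.npy"); g=0.9843-np.radians(20)
def T(s): print(s,round(manip.current_clock(),2),round(float(manip.current_q()[6]),4),manip.current_wrist_torque().round(3),manip.current_force().round(2),round(manip.current_finger_gap(),4))
T("touch"); q[6]=g; manip.movej(q); T("gap")
effector.open_jaws(); T("open")
q[6]=g-np.radians(65); manip.movej(q)
effector.close(25); manip.sleep(.1); T("regrip")
for k in range(1,7):
    q[6]+=np.radians(10); manip.movej(q); T("half")
    q[6]+=np.radians(10); manip.movej(q); T(k)
np.save("q.npy",q)
E
```

```text
touch 16.22 0.5239 [ 0.095 -0.185  0.543] [0.07 1.12 0.43] 0.0533
gap 16.47 0.6321 [ 0.212 -0.188  0.113] [-0.14  1.61  0.34] 0.0539
open 17.26 0.6352 [-0.076  0.059 -0.022] [-0.33  0.33 -0.17] 0.0917
regrip 19.1 -0.4992 [-0.09  -0.042  0.032] [-0.35 -0.23  0.09] 0.0534
half 19.39 -0.3285 [-0.102 -0.07  -0.051] [ 0.77 -0.69 -2.54] 0.0534
1 19.68 -0.1562 [-0.146 -0.01   0.13 ] [ 1.17 -0.22 -1.42] 0.0538
half 19.98 0.0173 [-0.122 -0.105  0.047] [ 0.52 -0.33 -1.28] 0.0535
2 20.27 0.1916 [-0.217 -0.111  0.151] [ 0.21 -0.64 -1.55] 0.0533
half 20.56 0.3658 [-0.146 -0.154  0.047] [ 1.76 -0.85 -1.86] 0.0536
3 20.85 0.5405 [-0.159 -0.222  0.138] [ 0.83 -0.35 -1.28] 0.0537
half 21.14 0.7148 [-0.166 -0.249  0.026] [ 1.56 -0.65 -1.22] 0.0536
4 21.43 0.8895 [-0.176 -0.277  0.139] [ 1.71  0.41 -0.44] 0.0535
half 21.73 1.0639 [-0.155 -0.291  0.007] [ 1.29  0.11 -1.  ] 0.0533
5 22.02 1.2386 [-0.14  -0.271  0.188] [ 1.92 -0.7  -0.62] 0.0533
half 22.31 1.4129 [-0.119 -0.346  0.008] [ 0.79 -0.03 -1.43] 0.0535
6 22.6 1.5876 [-0.104 -0.332  0.125] [ 0.63 -0.11 -0.88] 0.054
```

```bash
python3 - <<'E'
from h import *
from bench import manip, viewer, effector
import cv2
effector.open_jaws()
p=manip.current_tool_pos()
manip.servo_line([p[0],p[1],.22],vel=.15)
manip.move_pose([.497,.1055,.22],down(.275)); manip.sleep(.15)
c=viewer.get_calibration("wrist"); np.save("w2.npy",c,allow_pickle=True)
cv2.imwrite("pics/w2.png",viewer.get_image("wrist")[:,:,::-1])
print(manip.current_clock(),manip.current_tool_pos())
E
```

```text
25.8333 [0.49705768 0.1051009  0.2199446 ]
```

View pics/w2.png

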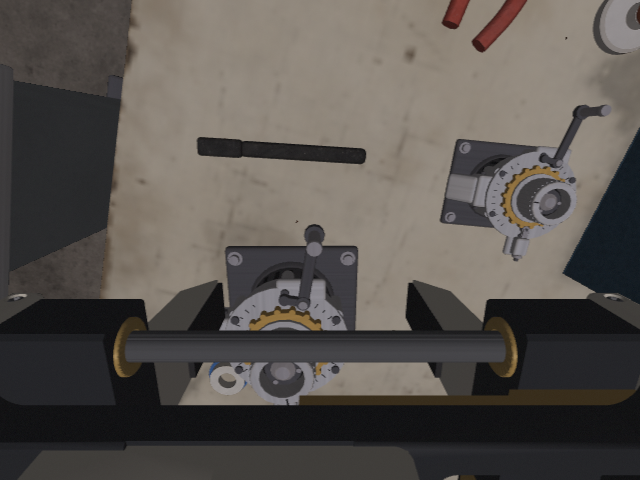

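The post head is at (314,248), centred between the fingers. I'll compute it, pinch it and push it home.

```bash
python3 - <<'E'
from h import *
from bench import manip, viewer, effector
np.set_printoptions(precision=4,suppress=True)
c=np.load("w2.npy",allow_pickle=True).item()
e=at_z(c,314,248,.142); print(e)
p=(e+[.4965,.1055,0])/2; o=down(.275)
def rd(s): print(s,round(manip.current_clock(),2),manip.current_tool_pos(),manip.current_force(),manip.current_wrist_torque(),round(manip.current_finger_gap(),4))
manip.servo_line([p[0],p[1],.115],o,vel=.1); rd("down")
effector.close(8); manip.sleep(.1); rd("pinch")
a=manip.current_tool_pos(); d=np.array([-np.cos(.275),-np.sin(.275),0])
for s in (.010,.018,.022,.024,.026,.028,.030):
    manip.servo_line([*(a+d*s)[:2],.115],vel=.05); rd(s)
    if manip.current_force()[:2]@-d[:2]>8: break
E
```

```text
[0.4962 0.1071 0.142 ]
down 27.03 [0.4969 0.1065 0.1156] [-0.9084 -0.5368 -0.656 ] [-0.1136  0.0794  0.0102] 0.0916
pinch 28.38 [0.4963 0.1063 0.115 ] [ 0.2604 -0.339   0.0668] [-0.1037  0.0577  0.0019] 0.0097
0.01 28.73 [0.4858 0.104  0.1151] [-1.5767  2.926   1.0721] [0.4589 0.2091 0.0647] 0.0096
0.018 29.03 [0.4783 0.1012 0.1151] [-0.7918  1.9832  2.9676] [0.3291 0.3164 0.0422] 0.0095
0.022 29.28 [0.475  0.0999 0.1151] [0.5668 0.0311 2.8569] [ 0.0355  0.2048 -0.0141] 0.0099
0.024 29.53 [0.4739 0.0995 0.1151] [ 2.6647 -1.5978 -0.8858] [-0.1035 -0.534   0.0857] 0.0097
0.026 29.78 [0.4739 0.0994 0.1154] [ 8.0862  2.2907 -4.22  ] [ 0.1525 -1.6112 -0.0088] 0.0093
```

The post ended at local x of about 3 mm, which matches home. I'll press slightly, release and take a look.

```bash
python3 - <<'E'
from h import *
from bench import manip, viewer, effector
import cv2
np.set_printoptions(precision=4,suppress=True)
a=manip.current_tool_pos(); d=np.array([-np.cos(.275),-np.sin(.275),0])
manip.servo_line([*(a+d*.0035)[:2],.115],vel=.02); print(manip.current_tool_pos(),manip.current_force())
manip.servo_line([*a[:2],.115],vel=.03)
effector.open_jaws(); manip.servo_line([*a[:2],.25],vel=.15)
manip.move_pose([.501,-.004,.26],down(np.radians(60)))
print(manip.current_clock())
im=viewer.get_image("wrist")[120:300,220:460,::-1]
cv2.imwrite("pics/w3.png",cv2.resize(im,None,fx=3.33,fy=3.33,interpolation=cv2.INTER_CUBIC))
E
```

```text
[0.4739 0.0994 0.1155] [ 9.1498  1.8599 -7.8628]
33.6417
```

View pics/w3.png

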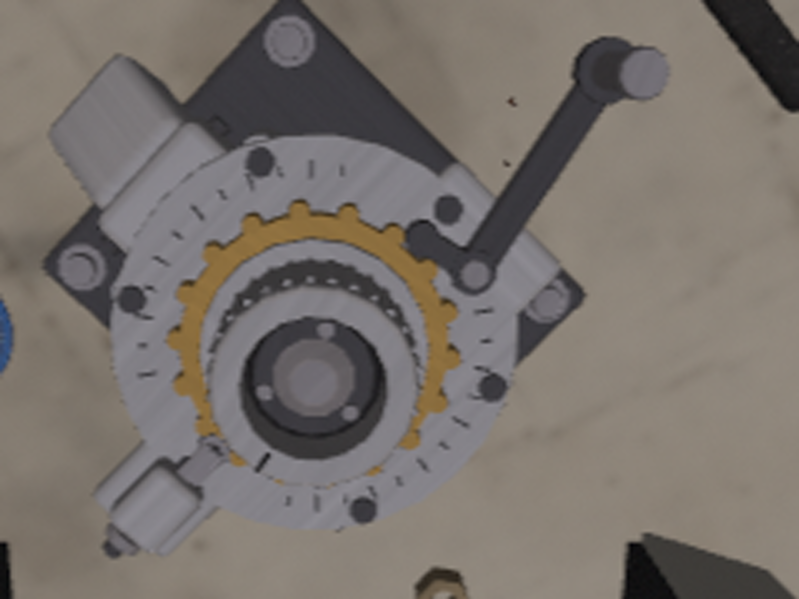

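The nose (about (415,238)) sits between two teeth. The collar mark moved about 97° anticlockwise from (243,326) to (264,463), against an expected +100° (20° closing, then six clicks back). Handing in.

```bash
python3 - <<'E'
from bench import manip
print(manip.hand_in(),manip.current_clock())
E
```

```text
the job is handed in; nothing more can be done
the job is handed in; nothing more can be done
```

The job is handed in, with no verdict returned: I closed the collar to the burrs' touch (about 0.54 N m), turned it back six clicks, pushed the lock lever home between two teeth, and did not touch the brush, tape roll or nut.

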